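# Set the flip tags of a vial rack to match its holders

### The job

Each hinged tag on the rack belongs to the vial holder straight behind it: gently push over the tags that are wrong with your fingertips, so that every tag whose holder has a vial leans fully back towards its holder (round disc up) and every tag whose holder is empty leans fully forward, away from its holder (straight bar up). Do not flip tags that are already right, do not pinch or force a tag, and leave the vials and everything else where they are.

Things in the scene. Friction and masses are not known exactly. Their poses are not given: they have to be found in the camera images.
- rack: aluminium base plate, 190 (x) by 360 (y) by 10 mm, fixed; origin under its centre; x points from the tags to the vial holders, roughly away from the robot. Four like tag stands in a row along y, 85 mm apart, in any order, 50 mm to the -x side of the centre; 105 mm behind each (+x) its fixed grey round vial holder, 39 mm across, 26 mm high. All parallel to the plate
- pin_1 (a point): middle of the hinge pin of tag 1, 60 mm above the desk; axes parallel to the rack's, pin along y. Its dark stand is 44 mm (x) by 56 mm (y) and reaches 9 mm above the pin. The tag is a smooth slippery white plate 40 mm wide (y), 4 mm thick, free edge 50 mm from the pin; upright, its face towards -x has a round dark disc (28 mm), its other face a dark straight bar (34 by 7 mm)
- tag_1 (a joint): lean of tag 1, rad: 0 upright; -0.8 forward (to -x, the robot) on its stop, bar up; +0.8 back (to +x, its holder) on its stop, disc up. At a stop the free edge is 35 mm above the pin and 36 mm to that side, open space below. 30 g, nearly free hinge (about 1 N moves it); falls to the side it is pushed past upright; starts at or near a stop
- bay_1 (a point): middle of the inner floor of the vial holder that belongs to tag 1, 105 mm behind its pin along the rack's +x and 15 mm above the desk; the holder is full if a vial stands here, empty otherwise
- pin_2 (a point): middle of the hinge pin of tag 2, 60 mm above the desk; axes parallel to the rack's, pin along y. Its dark stand is 44 mm (x) by 56 mm (y) and reaches 9 mm above the pin. The tag is a smooth slippery white plate 40 mm wide (y), 4 mm thick, free edge 50 mm from the pin; upright, its face towards -x has a round dark disc (28 mm), its other face a dark straight bar (34 by 7 mm)
- tag_2 (a joint): lean of tag 2, rad: 0 upright; -0.8 forward (to -x, the robot) on its stop, bar up; +0.8 back (to +x, its holder) on its stop, disc up. At a stop the free edge is 35 mm above the pin and 36 mm to that side, open space below. 30 g, nearly free hinge (about 1 N moves it); falls to the side it is pushed past upright; starts at or near a stop
- bay_2 (a point): middle of the inner floor of the vial holder that belongs to tag 2, 105 mm behind its pin along the rack's +x and 15 mm above the desk; the holder is full if a vial stands here, empty otherwise
- pin_3 (a point): middle of the hinge pin of tag 3, 60 mm above the desk; axes parallel to the rack's, pin along y. Its dark stand is 44 mm (x) by 56 mm (y) and reaches 9 mm above the pin. The tag is a smooth slippery white plate 40 mm wide (y), 4 mm thick, free edge 50 mm from the pin; upright, its face towards -x has a round dark disc (28 mm), its other face a dark straight bar (34 by 7 mm)
- tag_3 (a joint): lean of tag 3, rad: 0 upright; -0.8 forward (to -x, the robot) on its stop, bar up; +0.8 back (to +x, its holder) on its stop, disc up. At a stop the free edge is 35 mm above the pin and 36 mm to that side, open space below. 30 g, nearly free hinge (about 1 N moves it); falls to the side it is pushed past upright; starts at or near a stop
- bay_3 (a point): middle of the inner floor of the vial holder that belongs to tag 3, 105 mm behind its pin along the rack's +x and 15 mm above the desk; the holder is full if a vial stands here, empty otherwise
- pin_4 (a point): middle of the hinge pin of tag 4, 60 mm above the desk; axes parallel to the rack's, pin along y. Its dark stand is 44 mm (x) by 56 mm (y) and reaches 9 mm above the pin. The tag is a smooth slippery white plate 40 mm wide (y), 4 mm thick, free edge 50 mm from the pin; upright, its face towards -x has a round dark disc (28 mm), its other face a dark straight bar (34 by 7 mm)
- tag_4 (a joint): lean of tag 4, rad: 0 upright; -0.8 forward (to -x, the robot) on its stop, bar up; +0.8 back (to +x, its holder) on its stop, disc up. At a stop the free edge is 35 mm above the pin and 36 mm to that side, open space below. 30 g, nearly free hinge (about 1 N moves it); falls to the side it is pushed past upright; starts at or near a stop
- bay_4 (a point): middle of the inner floor of the vial holder that belongs to tag 4, 105 mm behind its pin along the rack's +x and 15 mm above the desk; the holder is full if a vial stands here, empty otherwise
- vial_a: the vial with the orange foot: loose screw-cap sample vial, 26 mm across, 53 mm high, 18 g, standing upright in one of the holders (its top is 68 mm above the desk); origin at the centre of its underside. Leave it alone
- vial_b: the vial with the blue-green foot: loose screw-cap sample vial, 26 mm across, 53 mm high, 18 g, standing upright in one of the holders (its top is 68 mm above the desk); origin at the centre of its underside. Leave it alone
- puck: loose round aluminium sample puck, 25 mm across, 11 mm high, lying on the base plate between tags and holders; origin under its centre. Leave it alone
- post: loose steel optical post, 13 mm across, 61 mm high, standing on the base plate between the middle holders (its top is 71 mm above the desk); origin under its centre. Leave it alone
- torch: small loose torch, 98 mm long (along its y), 24 mm thick, lying on the desk near its front edge at the right; origin under its centre. Leave it alone
- wafer_box: loose round white wafer carrier, 66 mm across, 18 mm high, on the desk at the front left; origin under its centre. Leave it alone

How it is judged:
At the end, for the whole second after the job is handed in: every tag with a vial in its holder leans back (above 0.65 rad), every other tag leans forward (below -0.65 rad), all at rest; vials within 20 mm of their start and upright within 0.2 rad; puck, post, torch and wafer box within 30 mm of their start (((horizontal distance between any of vial_a, vial_b and bay_1 below 0.03 m and value of joint tag_1 above 0.65 rad) or (not (horizontal distance between any of vial_a, vial_b and bay_1 below 0.03 m) and value of joint tag_1 below -0.65 rad)) and velocity of joint tag_1 between -0.1 and 0.1 rad/s and ((horizontal distance between any of vial_a, vial_b and bay_2 below 0.03 m and value of joint tag_2 above 0.65 rad) or (not (horizontal distance between any of vial_a, vial_b and bay_2 below 0.03 m) and value of joint tag_2 below -0.65 rad)) and velocity of joint tag_2 between -0.1 and 0.1 rad/s and ((horizontal distance between any of vial_a, vial_b and bay_3 below 0.03 m and value of joint tag_3 above 0.65 rad) or (not (horizontal distance between any of vial_a, vial_b and bay_3 below 0.03 m) and value of joint tag_3 below -0.65 rad)) and velocity of joint tag_3 between -0.1 and 0.1 rad/s and ((horizontal distance between any of vial_a, vial_b and bay_4 below 0.03 m and value of joint tag_4 above 0.65 rad) or (not (horizontal distance between any of vial_a, vial_b and bay_4 below 0.03 m) and value of joint tag_4 below -0.65 rad)) and velocity of joint tag_4 between -0.1 and 0.1 rad/s and distance of each of vial_a, vial_b from where it was at the start of the episode below 0.02 m and angle between each of vial_a, vial_b's own z axis and vertical below 0.2 rad and distance of each of puck, post, torch, wafer_box from where it was at the start of the episode below 0.03 m); the robot touches nothing.
It fails at once if a vial is moved out of its place, lifted or tipped (distance of any of vial_a, vial_b from where it was at the start of the episode above 0.02 m or angle between any of vial_a, vial_b's own z axis and vertical above 0.3 rad).
It fails at once if one of the other things on or around the rack is moved or lifted (more than 30 mm) (distance of any of puck, post, torch, wafer_box from where it was at the start of the episode above 0.03 m).
It fails at once if a tag that was already right is flipped (tags 1 and 2 start towards the robot, 3 and 4 start away from it) ((not (horizontal distance between any of vial_a, vial_b and bay_1 below 0.03 m) and value of joint tag_1 above 0.3 rad) or (not (horizontal distance between any of vial_a, vial_b and bay_2 below 0.03 m) and value of joint tag_2 above 0.3 rad) or (horizontal distance between any of vial_a, vial_b and bay_3 below 0.03 m and value of joint tag_3 below -0.3 rad) or (horizontal distance between any of vial_a, vial_b and bay_4 below 0.03 m and value of joint tag_4 below -0.3 rad)).
It fails at once if a tag is pinched or forced (more than 15 N from the fingers) (contact force between the fingers and tag_1 above 15 N or contact force between the fingers and tag_2 above 15 N or contact force between the fingers and tag_3 above 15 N or contact force between the fingers and tag_4 above 15 N).
It also fails if it takes over 37 s, if anything falls off the work surface, if the arm or the gripper's body presses on something with over 40 N, if the wrist force passes 120 N, or if a joint passes its speed limit or range.

### The arm

A 7-joint arm with a two-finger parallel gripper is mounted at the origin on a cart in front of the work surface, level with it; the furniture and walls round the work are solid. World frame = base frame: x ahead of the robot, y to its left, z up, the work surface at z = 0. Lengths are in m, angles in rad, forces in N, time in s.
With the tool pointing down it reaches from about 0.425 to 0.925 m from the base axis. Payload 6.8 kg.
Tool frame: the origin (TCP) lies between the finger pads; the fingertips stand 22 mm ahead of it and the grasp point (between the pads) lies 3 mm ahead of it; z points along the fingers, y is the direction in which the jaws open and shut (so a half turn about z gives the same grasp; the last joint's range is limited). The gripper opens to 85 mm and grips with 20 to 120 N. Pads are 22 mm wide; open, the fingers measure 114 mm over their backs; the gripper's body (76 mm by 85 mm) begins 54 mm behind the grasp point. The pads swing forward as they close: fully open they stand 13 mm farther back than shut.
Start: joints at [1.18, 0.477, 0.022, 1.555, -0.011, 1.109, -0.083], TCP at [0.188, -0.648, 0.253] pointing down, gripper open.
Joint ranges: [-2.96, 2.96], [-0.34, 2.1], [-1.41, 1.46], [0.24, 2.44], [-1.37, 4.51], [0.17, 1.92], [-2.96, 2.96]. Speed limits (rad/s): [2.39, 2.39, 3.14, 3.14, 3.14, 3.14, 3.14].

### API

Orientations are given as a unit quaternion [w, x, y, z].
In Python, from station import bot gives the robot as it stands. The module is installed in compiled form; this text tells all that it offers.
- The arm moves only by the tool drive_tool, never from a script. Its argument "series" is one flat list of numbers, 7 for each row, row after row: the opening, from -1 (shut) to 1 (fully open), then the shift along the tool's x, y, z in mm, then the turn, a rotation vector about the tool's x, y, z in rad. In form: [jaw, x, y, z, wx, wy, wz, jaw, x, y, z, wx, wy, wz, ...]. A call has 1 to 12 rows; each row shifts and turns the commanded pose from where the row before left it, along the tool's axes as they then stand; what a row does not reach is not made up. A row lasts 1/8 s, in which the tool goes at most 62.5 mm and 10.7 degrees, less where a joint would pass 70% of its speed; a pose out of reach is approached as far as the arm can. A call with a gripper value outside its range is refused whole. The fingers move at their own pace and stop on an object; "force" is the grip in N (left out, the last holds). Time passes only in rows, so rows that do not move let the fingers close. It gives the time, the measured TCP pose, the force and the opening at its end, in the units of the state.
- bot.get_obs(): the state, without advancing time (a new reading comes with each control period).
- bot.read_camera(name): name is "scene" or "top"; returns a dict with "pixels" (400x640x3 uint8, blue, green, red), "camera_matrix" (3x3 intrinsics, pixels), "rvec" (rotation vector, rad) and "tvec" (3), from world to camera coordinates, as OpenCV has them. Camera axes: x right, y down, z forward; pixel columns grow to the right and rows downward; lengths in m; the calibration is good to about 2 mm. A picture is of the moment at which its call begins. There is no depth.
- bot.hand_in(): hands the job in, once; it reports no verdict.
The state is a dict: "t": time; "q": joint angles; "joint_vel": joint speeds; "joint_torque": joint torques, N m; "eef_pos": TCP position; "tool_rot": TCP orientation; "contact_force": force on the tool from outside, world axes, zero at the start; "torque": the same for the moment, N m; "gripper_width": opening from 0.0 (shut) to 1.0 (fully open).
Only numpy, scipy, OpenCV 4.12 (cv2) and the standard library are available. Lean on these libraries where they do the work, as an engineer would, in place of code of your own. Each camera call takes 0.05 s, during which the arm holds its last target. There are 200 camera calls.

## Working session

There is one attempt and no reset: what is moved stays moved. The work goes in short steps, Python scripts to look and compute and a tool call to move; the robot and the scene stay as the last step left them, time stands still between calls to the robot, and variables do not carry over. Pictures are saved under pics/ and viewed, about 8 in all and at most 12, crops included, and the job is handed in when it is done.

Besides the shell and the picture viewer there is one more tool, called after "Call:" as name(argument=value, ...) on one line, values as JSON. drive_tool: Moves the arm, as the interface text tells. Its arguments: {"type":"object","properties":{"series":{"type":"array"},"force":{"type":"number"}},"required":["series"]}

```bash
mkdir -p pics
python3 - <<'E'
from station import bot
import cv2,pickle
o=bot.get_obs();print({k:o[k] for k in('t','eef_pos','tool_rot','contact_force','gripper_width')})
for n in('scene','top'):
    c=bot.read_camera(n);pickle.dump(c,open(n+'.pkl','wb'));cv2.imwrite(f'pics/{n}0.png',c['pixels']);print(n,c['camera_matrix'].tolist(),c['rvec'],c['tvec'])
E
```

```text
{'t': 0.0, 'eef_pos': array([ 0.18815533, -0.64764821,  0.25232208]), 'tool_rot': array([-9.11395509e-04,  9.90019782e-01,  1.40925349e-01, -2.13823090e-04]), 'contact_force': array([ 0.89891279,  0.21855916, -0.57556331]), 'gripper_width': 1.000689486432591}
scene [[417.89859405704516, 0.0, 317.4514374768974], [0.0, 417.89859405704516, 202.5317068769394], [0.0, 0.0, 1.0]] [ 0.6433658  -2.77999473  0.9485121 ] [0.45208148 0.17503986 0.89011952]
top [[453.8447830994992, 0.0, 310.51207181266756], [0.0, 453.8447830994992, 203.0370438686459], [0.0, 0.0, 1.0]] [ 2.10891219 -2.12156187  0.20433009] [0.04603356 0.4861544  1.29502046]
```

View pics/scene0.png

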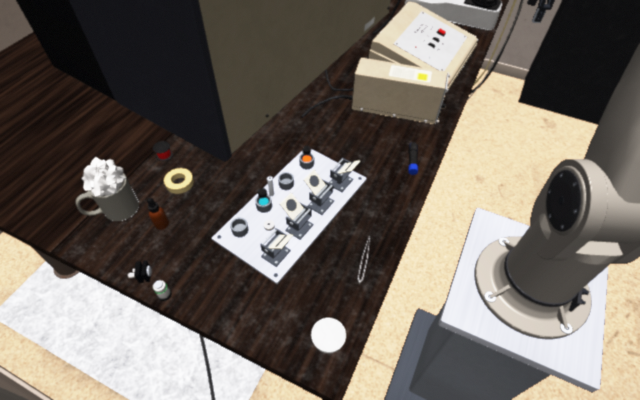

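View pics/top0.png

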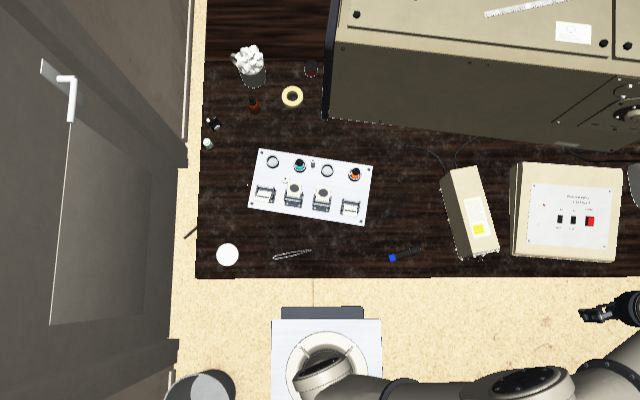

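The top view shows the rack, left to right (+y to -y), at about px (265,195), (293,192), (322,198) and (350,207). The tags read bar, disc, disc, bar, and the holders are empty, teal, empty, orange. So the third tag must go forward and the fourth back. Next I'll measure and confirm with a crop.

```bash
cat > h.py <<'E'
import numpy as np,cv2
def ray(c,uv,z):
    R=cv2.Rodrigues(np.array(c['rvec']))[0];t=np.array(c['tvec']).reshape(3)
    C=-R.T@t;d=R.T@np.linalg.inv(c['camera_matrix'])@np.array([uv[0],uv[1],1.]);return C+d*(z-C[2])/d[2]
def proj(c,P): return cv2.projectPoints(np.array(P,float).reshape(-1,1,3),np.array(c['rvec']),np.array(c['tvec']),np.array(c['camera_matrix']),None)[0].reshape(-1,2)
E
python3 - <<'E'
import pickle
from h import *
for n,(x0,x1,y0,y1) in {'top':(235,390,135,240),'scene':(200,380,140,285)}.items():
    c=pickle.load(open(n+'.pkl','rb'));im=c['pixels']
    hsv=cv2.cvtColor(im,cv2.COLOR_BGR2HSV)
    m=((hsv[...,2]>130)&(hsv[...,1]<60)).astype(np.uint8)*255
    k=np.zeros_like(m);k[y0:y1,x0:x1]=m[y0:y1,x0:x1]
    k=cv2.morphologyEx(k,cv2.MORPH_CLOSE,np.ones((5,5)))
    cs=cv2.findContours(k,0,2)[0];h=cv2.convexHull(max(cs,key=cv2.contourArea))
    q=cv2.approxPolyDP(h,6,True).reshape(-1,2)
    # height differences neglected for non-plate hull points
    W=np.array([ray(c,p,.01) for p in h.reshape(-1,2)])[:,:2].astype(np.float32)
    r=cv2.minAreaRect(W);print(n,q.tolist(),'rect',r)
    for p in q: print(ray(c,p,.01).round(3))
    for nm,lo,hi in(('teal',80,100),('orange',5,20)):
        mm=(hsv[...,0]>=lo)&(hsv[...,0]<=hi)&(hsv[...,1]>150)&(hsv[...,2]>90);mm[:y0]=0;mm[y1:]=0;mm[:,:x0]=0;mm[:,x1:]=0
        v,u=np.nonzero(mm);print(nm,len(u),u.mean(),v.mean(),ray(c,(u.mean(),v.mean()),.03).round(3))
    s=5 if n=='top' else 4
    cv2.imwrite(f'pics/{n}_crop.png',cv2.resize(im[y0:y1,x0:x1],None,fx=s,fy=s,interpolation=cv2.INTER_CUBIC))
E
```

```text
top [[259, 148], [372, 166], [364, 224], [248, 207]] rect ((0.5484516024589539, 0.05036549270153046), (0.37254342436790466, 0.19249236583709717), 80.25182342529297)
[0.67  0.203 0.01 ]
[ 0.61  -0.148  0.01 ]
[ 0.429 -0.118  0.01 ]
[0.483 0.234 0.01 ]
teal 18 299.5 166.66666666666666 [0.603 0.076 0.03 ]
orange 22 354.0 175.36363636363637 [ 0.575 -0.089  0.03 ]
scene [[359, 160], [365, 180], [277, 282], [212, 239], [301, 151]] rect ((0.5489925742149353, 0.023346588015556335), (0.4020078182220459, 0.20532874763011932), 80.29033660888672)
[ 0.462 -0.166  0.01 ]
[ 0.422 -0.109  0.01 ]
[0.483 0.236 0.01 ]
[0.666 0.207 0.01 ]
[ 0.613 -0.127  0.01 ]
teal 59 263.2542372881356 200.57627118644066 [0.609 0.074 0.03 ]
orange 48 306.1875 157.64583333333334 [ 0.581 -0.095  0.03 ]
```

View pics/top_crop.png

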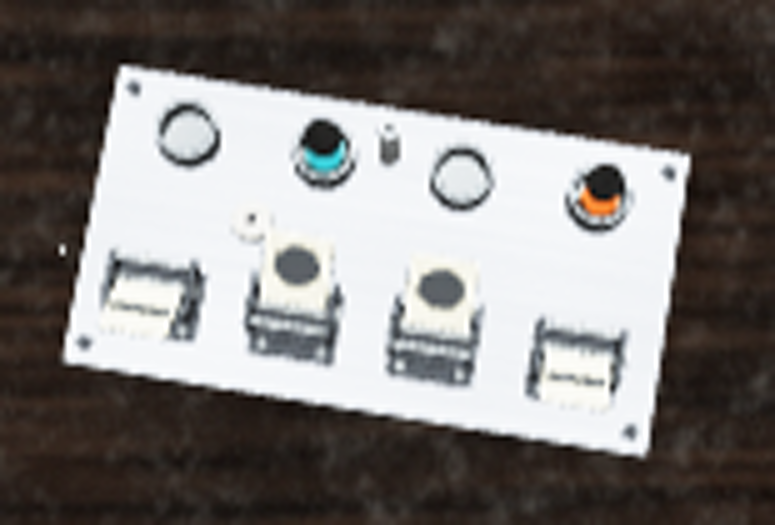

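View pics/scene_crop.png

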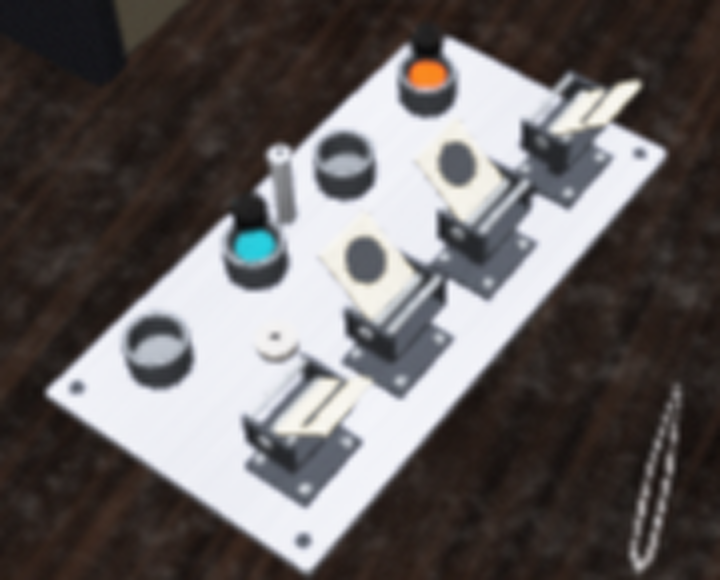

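Both crops confirm it. Left to right the tags are bar/empty (right), disc/teal (right), disc/empty (wrong) and bar/orange (wrong). I'll refine the rack pose from the corners and check how tall the beige box on the path is.

Run:
```python
import pickle
from h import *
c=pickle.load(open('top.pkl','rb'));s=pickle.load(open('scene.pkl','rb'))
q=np.array([(121,66),(689,156),(648,457),(63,361)])/5+[235,135]
P=np.array([ray(c,p,.01)[:2] for p in q]);print(P.round(4))
q2=np.array([(440,32),(665,150),(310,572),(48,390)])/4+[200,140]
P2=np.array([ray(s,p,.01)[:2] for p in q2]);print(P2.round(4))
for A in(P,P2):
    m=A.mean(0);d=(A[0]-A[1]+A[3]-A[2])/2 if A is P else (A[3]-A[0]+A[2]-A[1])/2;e=(A[0]-A[3]+A[1]-A[2])/2 if A is P else (A[0]-A[1]+A[3]-A[2])/2
    th=np.arctan2(-d[0],d[1]);print(m,'yaw',th,'size',np.linalg.norm(d),np.linalg.norm(e))
    R=np.array([[np.cos(th),-np.sin(th)],[np.sin(th),np.cos(th)]])
    for y in(.1275,.0425,-.0425,-.1275): 
        p=m+R@[-.05,y];print(p.round(4),'pix',proj(c,[*p,.06]).round(1),'bay',(m+R@[.055,y]).round(4))
    for y in (.0425,-.0425,-.1275):
      for k in(-1,1): print(y,k,'edge proj local',k*36,'top crop',((proj(c,[*(m+R@[-.05+k*.036,y]),.095])-[235,135])*5).round(0),'scene crop',((proj(s,[*(m+R@[-.05+k*.036,y]),.095])-[200,140])*4).round(0))
# box height
b=ray(s,(354,100),0)
for z in(.05,.1,.15,.2,.25): print(z,b.round(2),proj(s,[b[0],b[1],z]).round(0))
```

```text
[[ 0.6698  0.2026]
 [ 0.6091 -0.15  ]
 [ 0.4212 -0.1193]
 [ 0.4824  0.2348]]
[[ 0.5964 -0.148 ]
 [ 0.4225 -0.1178]
 [ 0.4806  0.2372]
 [ 0.6681  0.2037]]
[0.54564204 0.04202891] yaw -0.1708797296087672 size 0.35859630073525367 0.1902331995777516
[0.5181 0.1762] pix [[265.3 192. ]] bay [0.6215 0.1583]
[0.5036 0.0924] pix [[293.7 196.6]] bay [0.6071 0.0746]
[0.4891 0.0087] pix [[322.2 201.3]] bay [ 0.5926 -0.0092]
[ 0.4747 -0.0751] pix [[350.9 205.9]] bay [ 0.5782 -0.093 ]
0.0425 -1 edge proj local -36 top crop [[280. 356.]] scene crop [[449. 293.]]
0.0425 1 edge proj local 36 top crop [[302. 235.]] scene crop [[341. 230.]]
-0.0425 -1 edge proj local -36 top crop [[427. 380.]] scene crop [[539. 193.]]
-0.0425 1 edge proj local 36 top crop [[447. 259.]] scene crop [[434. 135.]]
-0.1275 -1 edge proj local -36 top crop [[575. 404.]] scene crop [[622. 101.]]
-0.1275 1 edge proj local 36 top crop [[594. 282.]] scene crop [[519.  48.]]
[0.54191625 0.04375808] yaw -0.18160823275221774 size 0.3592049074965901 0.18349692284150781
[0.5158 0.1782] pix [[264.6 192.8]] bay [0.619  0.1592]
[0.5004 0.0946] pix [[293.  197.7]] bay [0.6037 0.0756]
[0.4851 0.011 ] pix [[321.4 202.6]] bay [ 0.5883 -0.008 ]
[ 0.4697 -0.0726] pix [[350.1 207.6]] bay [ 0.573  -0.0916]
0.0425 -1 edge proj local -36 top crop [[276. 362.]] scene crop [[452. 299.]]
0.0425 1 edge proj local 36 top crop [[299. 241.]] scene crop [[345. 234.]]
-0.0425 -1 edge proj local -36 top crop [[423. 387.]] scene crop [[544. 198.]]
-0.0425 1 edge proj local 36 top crop [[444. 266.]] scene crop [[439. 140.]]
-0.1275 -1 edge proj local -36 top crop [[570. 413.]] scene crop [[628. 107.]]
-0.1275 1 edge proj local 36 top crop [[590. 291.]] scene crop [[526.  53.]]
0.05 [ 0.57 -0.4   0.  ] [[355.  86.]]
0.1 [ 0.57 -0.4   0.  ] [[357.  71.]]
0.15 [ 0.57 -0.4   0.  ] [[358.  56.]]
0.2 [ 0.57 -0.4   0.  ] [[360.  39.]]
0.25 [ 0.57 -0.4   0.  ] [[362.  21.]]
```

Call:
drive_tool(series=[-1,22,-21,0,0,0,0,-1,44,-43,0,0,0,0,-1,44,-43,0,0,0,0,-1,44,-43,0,0,0,0,-1,44,-43,0,0,0,0,-1,44,-43,0,0,0,0,-1,44,-43,0,0,0,0,-1,44,-43,0,0,0,0,-1,44,-43,0,0,0,0,-1,44,-43,0,0,0,0,-1,44,-43,0,0,0,0,-1,44,-43,0,0,0,0])

```text
t: 1.6
eef_pos: [0.5369, -0.031, 0.2532]
tool_rot: [0.0, 0.99, 0.141, -0.0]
contact_force: [0.9, -1.0, -0.1]
gripper_width: 0.0
```

Call:
drive_tool(series=[-1,0,0,0,0,0,0.15,-1,0,0,0,0,0,0.15,-1,0,0,0,0,0,0.155,-1,0,0,0,0,0,0,-1,0,0,0,0,0,0])

```text
t: 2.22
eef_pos: [0.5363, -0.0326, 0.2532]
tool_rot: [0.0, 0.996, -0.085, -0.0]
contact_force: [-0.2, -0.0, 0.4]
gripper_width: -0.003
```

```bash
cat > rel.py <<'E'
from station import bot
import numpy as np
from scipy.spatial.transform import Rotation as Ro
o=bot.get_obs();R=Ro.from_quat(np.roll(o['tool_rot'],-1)).as_matrix();p=o['eef_pos']
print('t',o['t'],p,'x axis yaw',np.arctan2(R[1,0],R[0,0]),'F',o['contact_force'])
u=np.array([np.cos(.172),-np.sin(.172)]);v=np.array([-u[1],u[0]])
for n,pin in(('3',(.488,.009)),('4',(.474,-.075))):
    d=p[:2]-pin;print(n,'rack-frame offset mm',(u@d*1e3).round(1),(v@d*1e3).round(1))
E
python3 rel.py
```

```text
t 2.225 [ 0.53627201 -0.03263725  0.25315034] x axis yaw -0.16920925964894576 F [-0.22312757 -0.00966789  0.42707426]
3 rack-frame offset mm 54.7 -32.8
4 rack-frame offset mm 54.1 52.4
```

Call:
drive_tool(series=[-1,5,-16,0,0,0,0,-1,5,-17,20,0,0,0,-1,0,0,40,0,0,0,-1,0,0,40,0,0,0,-1,0,0,0,0,0,0])

```text
t: 2.85
eef_pos: [0.5501, -0.0009, 0.1507]
tool_rot: [0.0, 0.996, -0.085, -0.003]
contact_force: [0.4, -0.8, 0.1]
gripper_width: -0.005
```

```bash
python3 rel.py
python3 - <<'E'
from station import bot
import cv2,numpy as np
a=bot.read_camera('scene')['pixels'][110:290,190:390];b=bot.read_camera('top')['pixels'][120:250,235:390]
cv2.imwrite('pics/near1.png',np.hstack([cv2.resize(a,(444,400),interpolation=2),cv2.resize(b,(356,400),interpolation=2)]))
E
```

```text
t 2.85 [ 0.55007927 -0.00088078  0.15074621] x axis yaw -0.1702065107786779 F [ 0.38135417 -0.78147356  0.14607688]
3 rack-frame offset mm 62.9 0.9
4 rack-frame offset mm 62.3 86.0
```

View pics/near1.png

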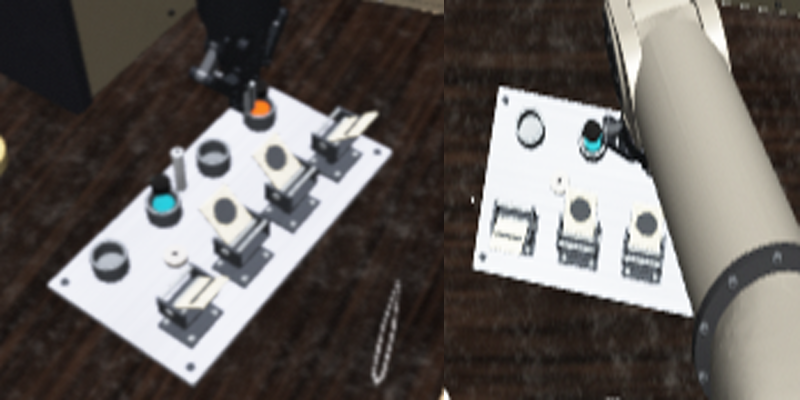

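The gripper is black. In the scene half its tip is at about crop (247,108), near the orange vial in the picture. I'll check that against the projected tip.

Run:
```python
import pickle
from h import *
s=pickle.load(open('scene.pkl','rb'))
f=lambda p:((proj(s,p)-[190,110])*[2.22,2.222]).round(0)
for z in(.106,.128,.150,.2): print(z,f([.550,-.001,z]))
```

```text
0.106 [[243. 124.]]
0.128 [[242. 109.]]
0.15 [[241.  93.]]
0.2 [[240.  56.]]
```

Tip matches the kinematics. I'll descend behind tag 3 and push it gently forward.

Call:
drive_tool(series=[-1,0,0,25,0,0,0,-1,0,0,20,0,0,0,-1,0,0,0,0,0,0,-1,-8,0,0,0,0,0,-1,-8,0,0,0,0,0,-1,-8,0,0,0,0,0,-1,-8,0,0,0,0,0,-1,-8,0,0,0,0,0])

```text
t: 3.95
eef_pos: [0.5119, 0.0051, 0.1084]
tool_rot: [0.0, 0.996, -0.086, 0.0]
contact_force: [0.5, -0.6, 0.8]
gripper_width: 0.002
```

```bash
python3 rel.py
```

```text
t 3.95 [0.51192285 0.00510756 0.10839907] x axis yaw -0.17225749495391815 F [ 0.49663812 -0.62001643  0.81580624]
3 rack-frame offset mm 24.2 0.3
4 rack-frame offset mm 23.7 85.4
```

Call:
drive_tool(series=[-1,-8,0,0,0,0,0,-1,-8,0,0,0,0,0,-1,-8,0,0,0,0,0,-1,0,0,0,0,0,0,-1,0,0,0,0,0,0,-1,0,0,0,0,0,0])

```text
t: 4.7
eef_pos: [0.4892, 0.0091, 0.1083]
tool_rot: [-0.0, 0.996, -0.086, 0.0]
contact_force: [0.0, -0.2, -0.1]
gripper_width: -0.0
```

```bash
python3 rel.py
python3 - <<'E'
from station import bot
import cv2
a=bot.read_camera('scene')['pixels'][110:290,190:390]
cv2.imwrite('pics/near2.png',cv2.resize(a,None,fx=3,fy=3,interpolation=2))
E
```

```text
t 4.7 [0.48922429 0.00909529 0.10833526] x axis yaw -0.17240952229825232 F [ 0.00052235 -0.17209749 -0.14945728]
3 rack-frame offset mm 1.2 0.3
4 rack-frame offset mm 0.6 85.5
```

View pics/near2.png

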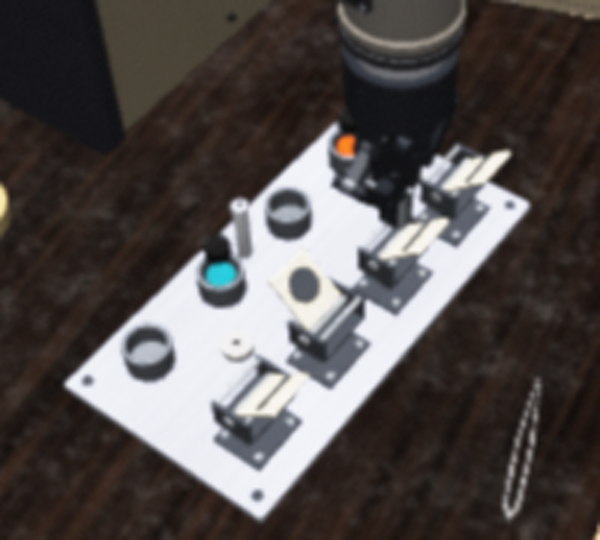

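Tag 3 now leans forward with the bar up (around (415,238)), and nothing else has moved. Next I'll rise and move to the front of tag 4.

Call:
drive_tool(series=[-1,15,0,0,0,0,0,-1,0,0,-30,0,0,0,-1,0,0,-35,0,0,0,-1,-12,28,0,0,0,0,-1,-30,30,0,0,0,0,-1,-30,28,0,0,0,0,-1,0,0,0,0,0,0,-1,0,0,0,0,0,0])

```text
t: 5.75
eef_pos: [0.4195, -0.0658, 0.1738]
tool_rot: [-0.0, 0.996, -0.086, 0.001]
contact_force: [0.2, -0.1, 0.4]
gripper_width: 0.006
```

```bash
python3 rel.py
```

```text
t 5.75 [ 0.41951899 -0.06577322  0.1737804 ] x axis yaw -0.1724537766307383 F [ 0.15984203 -0.13708312  0.43460061]
3 rack-frame offset mm -54.7 -85.4
4 rack-frame offset mm -55.3 -0.2
```

Call:
drive_tool(series=[-1,-4,0,0,0,0,0,-1,0,0,20,0,0,0,-1,0,0,20,0,0,0,-1,0,0,0,0,0,0])

```text
t: 6.25
eef_pos: [0.4135, -0.0644, 0.1323]
tool_rot: [-0.0, 0.996, -0.085, -0.001]
contact_force: [-1.0, 0.3, 1.1]
gripper_width: 0.002
```

```bash
python3 rel.py
```

```text
t 6.25 [ 0.41354696 -0.06443424  0.13230126] x axis yaw -0.1708279790080415 F [-1.01210998  0.28850941  1.14461161]
3 rack-frame offset mm -60.8 -85.1
4 rack-frame offset mm -61.4 0.1
```

Call:
drive_tool(series=[-1,0,0,12,0,0,0,-1,0,0,12,0,0,0,-1,0,0,0,0,0,0,-1,8,0,0,0,0,0,-1,8,0,0,0,0,0,-1,8,0,0,0,0,0,-1,8,0,0,0,0,0])

```text
t: 7.12
eef_pos: [0.4464, -0.0708, 0.1094]
tool_rot: [-0.0, 0.996, -0.086, 0.0]
contact_force: [-0.1, 0.5, 0.1]
gripper_width: -0.0
```

```bash
python3 rel.py
```

```text
t 7.125 [ 0.44636383 -0.07076405  0.10943772] x axis yaw -0.17230369401097098 F [-0.05157082  0.53834885  0.09555754]
3 rack-frame offset mm -27.4 -85.7
4 rack-frame offset mm -28.0 -0.6
```

Call:
drive_tool(series=[-1,8,0,0,0,0,0,-1,8,0,0,0,0,0,-1,8,0,0,0,0,0,-1,4,0,0,0,0,0,-1,0,0,0,0,0,0,-1,0,0,0,0,0,0,-1,-15,0,0,0,0,0,-1,0,0,-30,0,0,0,-1,0,0,-50,0,0,0,-1,0,0,-50,0,0,0,-1,0,50,0,0,0,0,-1,0,50,0,0,0,0])

```text
t: 8.62
eef_pos: [0.4402, -0.1718, 0.24]
tool_rot: [0.0, 0.996, -0.085, 0.001]
contact_force: [0.8, -0.3, 0.0]
gripper_width: -0.007
```

Call:
drive_tool(series=[-1,0,50,0,0,0,0,-1,0,50,0,0,0,0,-1,0,40,0,0,0,0,-1,0,0,0,0,0,0,-1,0,0,0,0,0,0])

```text
t: 9.25
eef_pos: [0.4167, -0.3081, 0.239]
tool_rot: [-0.0, 0.996, -0.086, -0.0]
contact_force: [0.2, 0.3, 0.2]
gripper_width: 0.001
```

```bash
python3 rel.py
python3 - <<'E'
from station import bot
import cv2,numpy as np
a=bot.read_camera('scene')['pixels'][110:290,190:390];b=bot.read_camera('top')['pixels'][120:250,235:390]
cv2.imwrite('pics/end.png',np.hstack([cv2.resize(a,(444,400),interpolation=2),cv2.resize(b,(356,400),interpolation=2)]))
E
```

```text
t 9.25 [ 0.41667674 -0.30806454  0.23896476] x axis yaw -0.17180433942548312 F [0.24185895 0.32799584 0.24484467]
3 rack-frame offset mm -16.0 -324.6
4 rack-frame offset mm -16.6 -239.4
```

View pics/end.png

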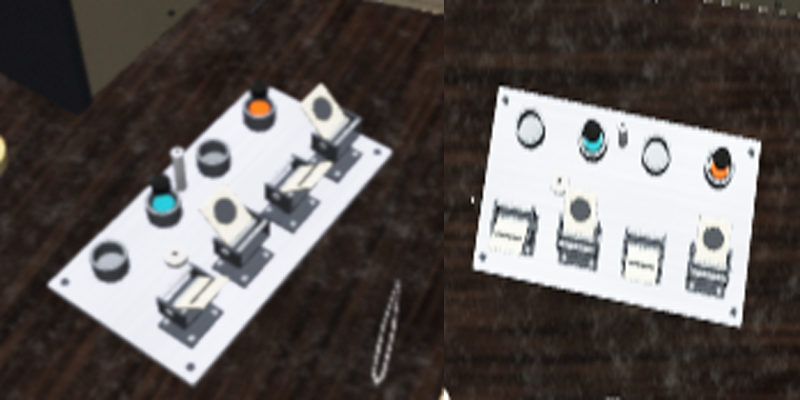

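Both views show the tags as bar, disc, bar, disc, with the holders empty, teal, empty, orange. Everything matches, the arm is clear and nothing else has moved.

```bash
python3 -c "
from station import bot
print(bot.hand_in())"
```

```text
the job is handed in; nothing more can be done
None
```

I flipped the two wrong tags and handed the job in at about 9.3 s of the 37 s allowed. With the robot facing the rack, the third tag from the left (empty holder) now leans forward. The fourth (orange vial) now leans back.

- **Tags:** the last pictures from both cameras show all four tags matching their holders. From left to right they read bar/empty, disc/teal, bar/empty, disc/orange. I judged the lean by eye and did not measure the angles.
- **Everything else:** I never touched the two tags that were already right. The vials, puck and post look unmoved in the last pictures. The torch and wafer box were outside those crops, but the arm did not go near them.
- **Forces:** the force readings, taken at the end of each move, stayed around 1 N or less. The arm was clear of the rack when I handed in.
- **One disagreement:** the two cameras placed the rack about 4 mm apart along x. I used the top view, whose plate size matched the given dimensions better, and left some extra clearance in front of the fourth tag.

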